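# Test the kettle base's safety cut-out

### The arm

A 6-joint arm with a two-finger parallel gripper is mounted at the origin on the work surface. World frame = base frame: x ahead of the robot, y to its left, z up, the work surface at z = 0. Lengths are in m, angles in rad, forces in N, time in s.
With the tool pointing down it reaches from about 0.275 to 0.975 m from the base axis. Payload 8.4 kg.
Tool frame: the origin (TCP) lies at the very end of the fingers, on their centre line; the grasp point (between the pads) lies robot.pinch_z behind it (robot.pinch_z is the distance from the TCP to the grasp point, in m); z points along the fingers, y is the line along which they close (so a half turn about z gives the same grasp; the last joint's range is limited). The gripper opens to 92 mm and grips with 3 to 60 N. Pads are 20 mm wide; open, the fingers measure 128 mm over their backs; the gripper's body (75 mm by 189 mm) begins 69 mm behind the grasp point.
Start: joints at [1.196, 0.353, 1.633, -0, 1.155, -0.002], TCP at [0.228, 0.582, 0.215] pointing down, gripper open.
Joint ranges: [-2.63, 2.63], [-0.92, 2.1], [0.06, 2.66], [-1.3, 4.44], [0, 2.69], [-3.02, 3.02]. Speed limits (rad/s): [2.22, 2.22, 2.79, 3.14, 3.14, 3.14].

### API

Orientations are given as a unit quaternion [w, x, y, z].
In Python, from plant import robot, cams gives the robot as it stands.
- The arm moves only by the shell command python3 -m creep 'ROWS' [OPENING] [FORCE]. ROWS is JSON, a list of rows, each an object with "offset": the shift along the tool's x, y, z in cm, a list of three; "delta_rot": the turn, a rotation vector about the tool's x, y, z in degrees, a list of three. In form: [{"offset": [tx, ty, tz], "delta_rot": [rx, ry, rz]}, ...]. A call has 1 to 10 rows; each row is the pose to reach, as a shift and turn from the pose commanded when the call began, along the tool's axes at that moment; what a row does not reach only later rows make up. A row lasts 1/12 s, in which the tool goes at most 41.7 mm and 7.16 degrees, less where a joint would pass 70% of its speed; a pose out of reach is approached as far as the arm can. A call with a gripper value outside its range is refused whole. OPENING is the closure, from 0 (fully open) to 1 (shut), set as the call begins (- or left out, the last holds). The fingers move at their own pace and stop on an object; FORCE is the grip in N (left out, the last holds). Time passes only in rows, so rows that repeat a pose let the fingers close. It gives the time, the measured TCP pose, the force, the opening and the grip force at its end, in the units of the state.
- robot.get_obs(): the state, without advancing time (a new reading comes with each control period).
- cams.snapshot(name): name is "scene" or "side" or "wrist"; returns (picture, depth): 480x640x3 uint8, blue, green, red; 480x640 float32, m along the optical axis (not along the pixel's ray), 0 where there is no reading.
- cams.camera_info(name): a dict with "vfov" (degrees; the focal length in pixels is half the picture's height over the tangent of half this angle, whatever the lens; pixels are square), "cx", "cy" (the principal point, pixels), "k1" (the pictures are not rectified: a ray, as slopes to the right and down, at radius r is drawn at 1 + k1 r^2 times it, then the intrinsics apply), "rvec" (rotation vector, rad) and "tvec" (3), from world to camera coordinates, as OpenCV has them. Camera axes: x right, y down, z forward; pixel columns grow to the right and rows downward; lengths in m; the calibration is good to about 2 mm. A picture is of the moment at which its call begins: read the wrist's pose just before it. camera_info takes no time and is no camera call; for the wrist camera it gives the pose at the moment of the call.
- robot.sign_off(): hands the job in; it is judged then, once.
The state is a dict: "time": time; "joints": joint angles; "joint_vel": joint speeds; "effort": joint torques, N m; "position": TCP position; "ee_rot": TCP orientation; "wrist_force": force on the tool from outside, world axes, zero at the start; "wrist_torque": the same for the moment, N m; "opening": opening from 0.0 (shut) to 1.0 (fully open); "finger_force": force on a finger pad.
Only numpy, scipy, OpenCV 4.12 (cv2) and the standard library are available. Lean on these libraries where they do the work, as an engineer would, in place of code of your own. Each camera call takes 0.05 s, during which the arm holds its last target. There are 200 camera calls.

### The job

The kettle base's safety cut-out is due for its test, but the jam jar, the square tea tin and the stoneware cup stand in the way of its lever: pack these three upright side by side into the open plywood caddy, down on its floor. Then press the round test button so that the wide steel lever trips and drops all the way by itself, and lift the lever fully back up so that it stays there. Leave the toast rack, plate, butter dish, lidded jar, mug and pepper mill where they are, and do not knock anything over.

Things in the scene. Friction and masses are not known exactly. Their poses are not given: they have to be found in the camera images.
- kettle_base: Fixed empty kettle base in black plastic, on the left or right half of the board. Origin on the board in front of its housing, below where the lever's bar comes down; x points to its back (away from the robot, within 0.3 rad), y to its left, z up. Housing: a block over x 95 to 165 mm, y -98 to 165 mm, 75 mm high.
- pod (a point): Top centre of the front edge of a pod at the housing's left end, at (45, 137.5, 75) mm in the kettle base's frame: the pod is as high as the housing and juts forward over x 45 to 95 mm, y 110 to 165 mm. It carries the test button.
- pad (a point): Connector in the middle of the round kettle pad behind the housing, at (243, 0, 44) mm in the kettle base's frame. The pad is 156 mm across and 22 mm high. Not used.
- pivot (a point): Middle of the lever's hinge line, at (85, 0, 60) mm in the kettle base's frame; the hinge line runs along the kettle base's y. Small black ears hold the shaft in front of the housing at y +-90 mm (30 x 14 mm, tops at 75 mm).
- lever (a joint): Angle of the wide U-shaped steel lever, rad: 0 = up at its stop, leaning 0.2 back past upright; grows as it swings forward (to the kettle base's -x) and down; 1.95 = fully dropped, 0.18 below level. Nearer home than 0.2 its weight (about 120 g) keeps it up, beyond that it falls forward; hardly any friction. The three things at their start would stop it part way.
- bar_mid (a point): Middle, on the centre line, of the lever's cross bar: 12 mm round bar along the kettle base's y, 85 mm from the hinge line, between two arms at y +-70 mm (128 mm free). It can be pinched from above with one finger in front of it and one behind; it turns in the pads as the lever swings.
- button (a joint): Travel of the test button, m: 0 = out, 0.008 = fully pressed. Sprung: 1.4 N at first, 5 N fully pressed. The lever trips at about 0.005.
- button_top (a point): Centre of the top face of the round white test button (32 mm across), which stands 14 mm proud of the pod's top, 89 mm above the board; pressed straight down. In the kettle base's frame it lies at (63, 137.5, 89) mm. It moves with the button.
- caddy: Fixed open plywood box, outside 222 (x) x 86 (y) x 45 (z) mm, walls and floor 5 mm, so inside 212 x 76 mm. Origin under its centre, x along its length, z up. The three things fit in one row along x in any order.
- jam_jar: Upright closed amber glass jam jar, 62 mm across up to 78 mm high, steel lid 58 mm across, 96 mm high in all, about 350 g. Origin at the centre of its underside, z up.
- tea_tin: Upright square steel tea tin, 56 x 56 mm, 100 mm high (from 82 mm up a darker lid, 54 mm square), about 220 g. Origin at the centre of its underside, x and y square to its sides, z up.
- cup: Upright grey stoneware cup without handle, 64 mm across (60 at the foot), 90 mm high, open on top, about 250 g. Origin at the centre of its underside, z up.
- toast_rack: Bystander: chrome toast rack, 75 (x) x 150 (y) mm, 73 mm high, origin at the centre of its underside; stands on the robot's side of the three things.
- side_plate: Bystander: white melamine plate, 130 mm across, 16 mm high, origin at the centre of its underside; near the robot's end of the caddy.
- lidded_jar: Bystander: white ceramic jar with a wooden bayonet lid, 94 mm across, 130 mm high, origin at the centre of its underside; beyond the far end of the caddy.
- mug: Bystander: blue mug, 76 mm across, 85 mm high, handle at its +y, origin at the centre of its underside; behind the kettle base's left end.
- pepper_mill: Bystander: wooden pepper mill, 52 mm across, 145 mm high, origin at the centre of its underside; at the back of the board.
- butter_dish: Bystander: white ceramic butter dish with a knobbed cover, 100 (x) x 54 (y) mm, 65 mm high, origin at the centre of its underside; in the middle of the board, on the robot's side.
Things that resemble listed ones, but are neither listed nor needed, are in the scene too. What is meant by the caddy is not purple or yellow, and is the larger of those in its own colour.

How it is judged:
By the outcome, as a careful person would: the job done as asked, in the order asked, and still so for the second after the job is handed in, with the robot touching nothing.
It also fails if it takes over 72 s, if anything falls off the work surface, if the arm or the gripper's body presses on something with over 40 N, if the wrist force passes 120 N, or if a joint passes its speed limit or range.

## Working session

There is one attempt and no reset: what is moved stays moved. The work goes in short steps, Python scripts to look and compute and a shell command to move; the robot and the scene stay as the last step left them, time stands still between calls to the robot, and variables do not carry over. Pictures are saved under pics/ and viewed, at most 10 in all, crops included, and the job is handed in when it is done.

```bash
ls; mkdir -p pics; python3 - <<'E'
from plant import robot,cams
import cv2,numpy as np
print(robot.get_obs(), robot.pinch_z)
for n in ("scene","side"):
    p,d=cams.snapshot(n); cv2.imwrite(f"pics/{n}0.png",p); np.savez(f"{n}0.npz",p=p,d=d)
    print(n,cams.camera_info(n),(d>0).mean())
E
```

```text
pics
{'time': 0.0, 'joints': array([ 1.19561196e+00,  3.53646225e-01,  1.63409856e+00, -2.90257090e-05,
        1.15518665e+00, -2.38733488e-03]), 'joint_vel': array([ 1.00219047e-03, -1.52030692e-03, -1.59393569e-03, -1.16858109e-04,
        6.02819539e-04,  9.66501051e-05]), 'effort': array([ 6.42819450e-04, -5.93843544e+01, -3.34209609e+01,  6.95350952e-02,
        2.37861177e-02, -1.74619531e-04]), 'position': array([0.22746691, 0.58162979, 0.21388011]), 'ee_rot': array([-1.12584608e-04,  1.85315195e-01,  9.82678905e-01, -6.59988765e-04]), 'wrist_force': array([-0.25594448,  0.23189955,  0.5454423 ]), 'wrist_torque': array([ 0.02275286, -0.03700526, -0.01564826]), 'finger_force': 0.0, 'opening': 1.0018318117667209} 0.0187
scene {'vfov': 51.678621642801346, 'cx': 310.406685555739, 'cy': 237.63789358837974, 'k1': 0.03358961979200652, 'rvec': array([ 1.66286306,  1.89562236, -0.77933833]), 'tvec': array([ 0.20456944, -0.29007466,  1.57667114])} 0.9961263020833333
side {'vfov': 52.05381278922547, 'cx': 318.520821230117, 'cy': 235.59800950629852, 'k1': -0.09958185185865863, 'rvec': array([ 0.15899755, -2.9336432 ,  1.02711733]), 'tvec': array([0.54343717, 0.2040484 , 1.10851965])} 0.9959147135416667
```

View pics/scene0.png

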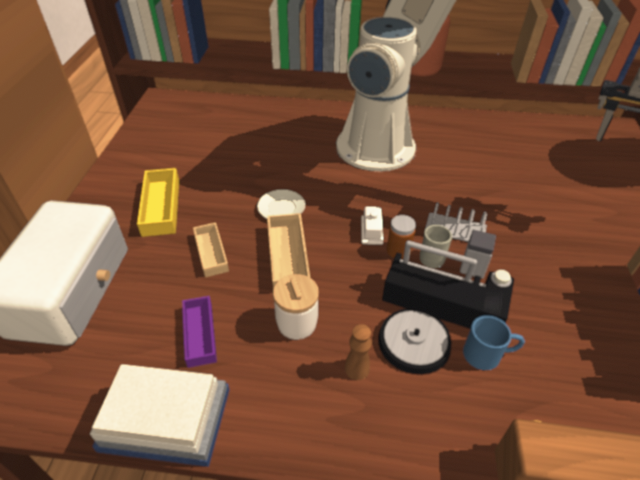

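View pics/side0.png

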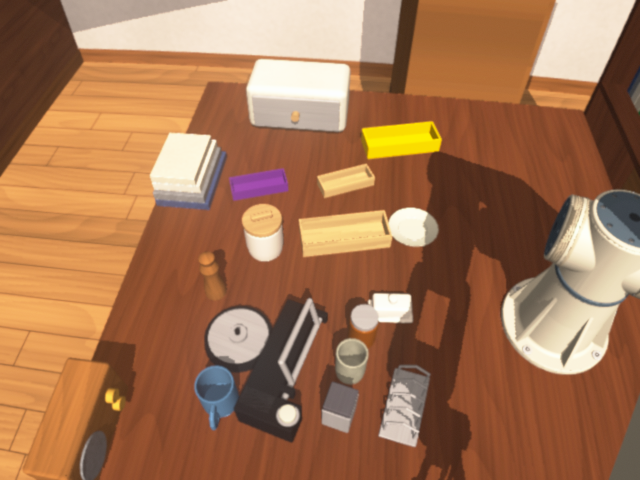

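Both views show the caddy at side (345,233) with the plate and lidded jar at its ends. The three things are at side (364,322), (351,360) and (341,405), the button at (288,413) and the bar near (300,340). I'll build a world-frame top view from the depth to measure from.

```bash
cat > h.py <<'E'
import numpy as np,cv2
def K(i):
    f=240/np.tan(np.radians(i["vfov"])/2); return np.array([[f,0,i["cx"]],[0,f,i["cy"]],[0,0,1.]])
def cloud(d,i):
    "world xyz per pixel"
    v,u=np.mgrid[0:480,0:640]
    p=cv2.undistortPoints(np.stack([u,v],-1).reshape(-1,1,2).astype(float),K(i),np.array([i["k1"],0,0,0.])).reshape(480,640,2)
    c=np.dstack([p,np.ones((480,640))])*d[...,None]
    return (c-i["tvec"])@cv2.Rodrigues(i["rvec"])[0]
E
python3 - <<'E'
from plant import cams
from h import *
S=1000;x0,x1,y0,y1=.2,.95,-.35,.45  # 1mm/px ; up = +x, left=+y
W=np.zeros((750,800,3),np.uint8);Z=np.full((750,800),-1.)
for n in("scene","side"):
    a=np.load(n+"0.npz");i=cams.camera_info(n)
    P=cloud(a["d"],i)
    print(n,[P[v,u].round(4) for u,v in ([(300,440)] if n=="side" else [(250,350)])])
    if n=="scene":continue
    # densify: resize cloud
    Pb=cv2.resize(P,None,fx=4,fy=4,interpolation=cv2.INTER_NEAREST);C=cv2.resize(a["p"],None,fx=4,fy=4)
    Pb=cv2.resize(P,None,fx=4,fy=4)
    P=Pb.reshape(-1,3);C=C.reshape(-1,3)
    o=np.argsort(P[:,2]);P=P[o];C=C[o]
    r=((x1-P[:,0])*S).astype(int);c=((y1-P[:,1])*S).astype(int)
    k=(r>=0)&(r<750)&(c>=0)&(c<800)&(P[:,2]<.2)
    W[r[k],c[k]]=C[k];Z[r[k],c[k]]=P[k,2]
np.save("Z.npy",Z)
for g in range(0,800,100):
    cv2.line(W,(g+50,0),(g+50,749),(0,255,0),1);cv2.putText(W,f"{.4-g/S:.1f}",(g+52,10),0,.4,(0,255,255))
for g in range(0,750,100):
    cv2.line(W,(0,g+50),(799,g+50),(0,255,0),1);cv2.putText(W,f"{.9-g/S:.1f}",(0,g+48),0,.4,(0,255,255))
H=cv2.applyColorMap((np.clip(Z,0,.16)/.16*255).astype(np.uint8),cv2.COLORMAP_JET)
cv2.imwrite("pics/top.png",W[:600]);cv2.imwrite("pics/toph.png",H[:600])
E
```

```text
scene [array([ 0.7794, -0.2325,  0.001 ])]
side [array([0.5495, 0.315 , 0.0009])]
```

View pics/top.png

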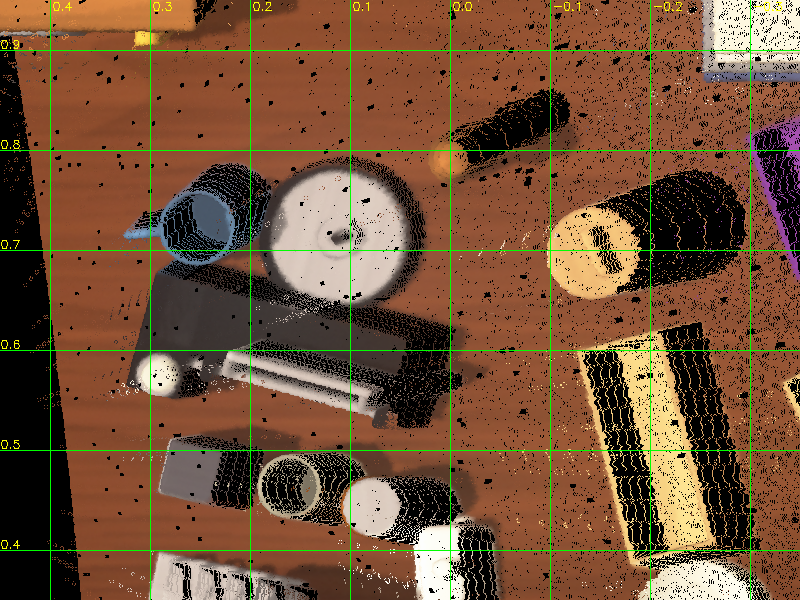

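The rectified top view (1 mm/px) shows the tin lid at (189,470), cup rim at (290,487), jar lid at (371,505), button at (158,374), and the caddy from about (580,350) to (740,565). I'll fit these numerically using both cameras.

```bash
python3 - <<'E'
from plant import cams
from h import *
R=lambda P,x,y,r,z0,z1:P[(np.hypot(P[:,0]-x,P[:,1]-y)<r)&(P[:,2]>z0)&(P[:,2]<z1)]
for n in("scene","side"):
    a=np.load(n+"0.npz");P=cloud(a["d"],cams.camera_info(n)).reshape(-1,3)
    print(n)
    for nm,x,y,r,z0,z1 in(("tin",.48,.26,.05,.092,.11),("cup",.463,.16,.05,.083,.097),("jar",.445,.079,.045,.09,.103),("button",.576,.292,.03,.084,.096),("caddy",.5,-.2,.14,.041,.049),("housing",.63,.2,.25,.071,.079),("butter",.39,0,.08,.03,.07),("rack",.36,.24,.13,.03,.08),("lidjar",.7,-.15,.06,.1,.14),("plate",.36,-.23,.09,.01,.03),("mug",.72,.25,.06,.08,.09),("bar",.59,.15,.12,.12,.16)):
        Q=R(P,x,y,r,z0,z1)
        if len(Q)<5: print(nm,len(Q));continue
        b=cv2.minAreaRect(Q[:,:2].astype(np.float32)*1000);c=cv2.minEnclosingCircle(Q[:,:2].astype(np.float32)*1000)
        print(nm,len(Q),"rect",np.round(b[0],1),np.round(b[1],1),round(b[2],1),"circ",np.round(c[0],1),round(c[1],1),"z",np.median(Q[:,2]).round(4),Q[:,2].max().round(3))
E
```

```text
scene
tin 456 rect [480.  257.4] [55.1 58.2] 76.7 circ [481.6 256.9] 38.0 z 0.0991 0.104
cup 194 rect [466.2 158.9] [62.7 63.7] 77.0 circ [466.2 160.6] 33.3 z 0.0878 0.094
jar 342 rect [446.3  77.1] [56.4 55.9] 47.9 circ [444.3  77.7] 31.2 z 0.0954 0.101
button 145 rect [574.2 291.8] [30.  33.2] 85.8 circ [574.8 293.2] 17.7 z 0.0885 0.093
caddy 354 rect [ 503.3 -196.7] [225.1  85.9] 14.3 circ [ 504.6 -198. ] 118.3 z 0.0446 0.049
housing 3956 rect [597.4 180.5] [277.8 328. ] 88.0 circ [599.  157.8] 194.4 z 0.0748 0.079
butter 486 rect [398.5   9.5] [124.4  51.9] 13.8 circ [396.7  17.1] 64.8 z 0.0485 0.069
rack 494 rect [398.5 214.8] [125.9 168.2] 78.1 circ [392.9 221.2] 94.2 z 0.0593 0.08
lidjar 1417 rect [ 699.9 -144.1] [92.4 93.3] 86.2 circ [ 699.  -144.6] 47.6 z 0.1157 0.133
plate 510 rect [ 354.7 -240.8] [165.9 127. ] 8.0 circ [ 358.9 -230.2] 88.7 z 0.0137 0.03
mug 266 rect [725.6 252.1] [74.1 74. ] 72.4 circ [724.9 252.2] 38.8 z 0.0835 0.089
bar 468 rect [578.2 149.6] [151.8  16.1] 73.4 circ [577.7 149.7] 75.9 z 0.1463 0.152
side
tin 850 rect [478.7 258.4] [55.3 55.1] 76.9 circ [
[... 287 characters left out ...]
ddy 558 rect [ 502.4 -197.6] [222.9  92.2] 14.6 circ [ 501.9 -197.7] 118.8 z 0.0448 0.049
housing 4676 rect [630.4 180.2] [300.7 386.3] 78.3 circ [620.5 144.2] 217.8 z 0.0751 0.079
butter 768 rect [381.    8.1] [86.7 45.1] 3.9 circ [381.9   6.3] 45.4 z 0.0494 0.069
rack 987 rect [400.  226.5] [151.4 170. ] 78.4 circ [391.8 229.6] 105.8 z 0.0586 0.08
lidjar 1077 rect [ 697.  -143.7] [93.1 93.6] 48.2 circ [ 697.3 -143.9] 48.8 z 0.1162 0.134
plate 889 rect [ 357.3 -238.5] [169.9 130. ] 13.7 circ [ 360.1 -230. ] 89.9 z 0.0137 0.03
mug 292 rect [720.1 255.2] [74.3 84. ] 43.9 circ [712.4 255.6] 48.3 z 0.0847 0.089
bar 521 rect [574.3 151.3] [150.5  16.5] 74.4 circ [576.  150.8] 75.3 z 0.1476 0.153
```

```bash
cat > plan.py <<'E'
import sys,numpy as np
from scipy.spatial.transform import Rotation as R
from plant import robot
# args: x y z (mm) yaw(deg of tool y) ; several targets, all from the current pose
o=robot.get_obs();q=o["ee_rot"];R0=R.from_quat([*q[1:],q[0]]);p=np.array(o["position"])
print("t",round(o["time"],2),"p",(p*1e3).round(1),"F",np.round(o["wrist_force"],1),"yaw",np.degrees(np.arctan2(*R0.as_matrix()[[1,0],1])).round(1),"j6",round(o["joints"][5],2),"open",round(o["opening"],3),"ff",round(o["finger_force"],1))
v=list(map(float,sys.argv[1:]))
for x,y,z,a in zip(*[iter(v)]*4):
    c,s=np.cos(np.radians(a)),np.sin(np.radians(a))
    Rt=R.from_matrix(np.array([[-s,0,0],[c,0,0],[0,0,0]])*0+np.column_stack([[c*0+-(-s)*0+(-0),0,0]]*3)*0+np.column_stack([np.cross([c,s,0],[0,0,-1]),[c,s,0],[0,0,-1]]))
    print((R0.inv().apply(np.array([x,y,z])/1e3-p)*100).round(2),np.degrees((R0.inv()*Rt).as_rotvec()).round(1))
E
sed -i 's/np.array(\[\[-s.*\*0+np.column_stack(\[np.cross/np.column_stack([np.cross/' plan.py; grep Rt= plan.py
python3 plan.py 479 258 200 -13.2
```

```text
Rt=R.from_matrix(np.column_stack([np.cross([c,s,0],[0,0,-1]),[c,s,0],[0,0,-1]]))
t 0.1 p [227.5 581.7 214. ] F [-0.1  0.4  0.7] yaw 68.6 j6 -0.0 open 1.004 ff 0.0
[-35.21 -20.98   1.42] [-0.1  0.  81.8]
```

```bash
python3 -m creep '[{"offset":[-3.5,-2.1,0.2],"delta_rot":[0,0,7]},{"offset":[-7,-4.2,0.4],"delta_rot":[0,0,14]},{"offset":[-10.5,-6.3,0.6],"delta_rot":[0,0,21]},{"offset":[-14,-8.4,0.8],"delta_rot":[0,0,28]},{"offset":[-17.5,-10.5,1],"delta_rot":[0,0,35]},{"offset":[-21,-12.6,1.2],"delta_rot":[0,0,42]},{"offset":[-24.6,-14.7,1.4],"delta_rot":[0,0,49]},{"offset":[-28,-16.8,1.4],"delta_rot":[0,0,56]},{"offset":[-31.6,-18.9,1.4],"delta_rot":[0,0,63]},{"offset":[-35.2,-21,1.4],"delta_rot":[0,0,70]}]'; python3 plan.py 479 258 130 -13.2
```

```text
time: 0.93
position: [0.4796, 0.2564, 0.2004]
ee_rot: [-0.0, 0.718, 0.697, -0.0]
wrist_force: [1.0, 0.3, -0.2]
opening: 1.002
finger_force: 0.0
t 0.93 p [479.6 256.4 200.4] F [ 1.   0.3 -0.2] yaw -1.7 j6 0.52 open 1.002 ff 0.0
[ 0.15 -0.06  7.04] [-0.   0.  11.5]
```

```bash
python3 -m creep '[{"offset":[0.1,0,2],"delta_rot":[0,0,6]},{"offset":[0.1,0,5],"delta_rot":[0,0,11.5]},{"offset":[0.1,0,8],"delta_rot":[0,0,11.5]},{"offset":[0.1,0,11],"delta_rot":[0,0,11.5]},{"offset":[0.1,0,14],"delta_rot":[0,0,11.5]},{"offset":[0.1,0,15.2],"delta_rot":[0,0,11.5]},{"offset":[0.1,0,15.2],"delta_rot":[0,0,11.5]}]' && python3 -m creep '[{"offset":[0,0,0],"delta_rot":[0,0,0]},{"offset":[0,0,0],"delta_rot":[0,0,0]},{"offset":[0,0,0],"delta_rot":[0,0,0]},{"offset":[0,0,0],"delta_rot":[0,0,0]},{"offset":[0,0,0],"delta_rot":[0,0,0]},{"offset":[0,0,0],"delta_rot":[0,0,0]},{"offset":[0,0,0],"delta_rot":[0,0,0]},{"offset":[0,0,0],"delta_rot":[0,0,0]}]' 1 25; python3 plan.py 571.3 -180 200 -75.6
```

```text
time: 1.52
position: [0.4769, 0.2582, 0.0459]
ee_rot: [-0.0, 0.782, 0.623, -0.003]
wrist_force: [-0.1, -0.5, 0.3]
opening: 0.996
finger_force: 0.0
time: 2.18
position: [0.4796, 0.2596, 0.0494]
ee_rot: [0.0, 0.782, 0.623, 0.001]
wrist_force: [-1.0, -0.0, 7.0]
opening: 0.607
finger_force: 24.9
t 2.18 p [479.6 259.6  49.4] F [-1. -0.  7.] yaw -12.9 j6 0.72 open 0.607 ff 24.9
[-40.8   18.75 -15.08] [ 0.  -0.1 62.7]
```

```bash
python3 -m creep '[{"offset":[0,0,-1.5],"delta_rot":[0,0,0]},{"offset":[0,0,-4.5],"delta_rot":[0,0,0]},{"offset":[0,0,-8],"delta_rot":[0,0,0]},{"offset":[0,0,-12],"delta_rot":[0,0,0]},{"offset":[-1,0.5,-15.5],"delta_rot":[0,0,2]},{"offset":[-3,1.4,-18],"delta_rot":[0,0,6]},{"offset":[-6,2.8,-18],"delta_rot":[0,0,11]},{"offset":[-9.2,4.2,-18],"delta_rot":[0,0,16]},{"offset":[-12.6,5.8,-18],"delta_rot":[0,0,21]},{"offset":[-16,7.4,-18],"delta_rot":[0,0,26]}]' && python3 plan.py 571.3 -180 225 -75.6
```

```text
time: 3.02
position: [0.5152, 0.0854, 0.2287]
ee_rot: [-0.0, 0.903, 0.43, 0.0]
wrist_force: [0.4, -1.2, -2.2]
opening: 0.61
finger_force: 24.9
t 3.02 p [515.2  85.4 228.7] F [ 0.4 -1.2 -2.2] yaw -39.1 j6 0.84 open 0.61 ff 24.9
[-17.07  21.08   0.37] [-0.  -0.  36.5]
```

```bash
python3 -m creep '[{"offset":[-2,2.5,0],"delta_rot":[0,0,4.5]},{"offset":[-4.5,5.5,0],"delta_rot":[0,0,9.5]},{"offset":[-7,8.6,0],"delta_rot":[0,0,15]},{"offset":[-9.5,11.7,0],"delta_rot":[0,0,20.5]},{"offset":[-12,14.8,0],"delta_rot":[0,0,26]},{"offset":[-14.2,17.6,0.3],"delta_rot":[0,0,31]},{"offset":[-16,19.8,0.5],"delta_rot":[0,0,34.5]},{"offset":[-17.1,21.1,1],"delta_rot":[0,0,36.5]},{"offset":[-17.1,21.1,2],"delta_rot":[0,0,36.5]},{"offset":[-17.1,21.1,4],"delta_rot":[0,0,36.5]}]' && python3 plan.py 571.3 -180 56 -75.6
```

```text
time: 3.85
position: [0.5734, -0.1798, 0.1894]
ee_rot: [0.0, 0.992, 0.127, 0.001]
wrist_force: [0.5, 0.4, -2.3]
opening: 0.604
finger_force: 24.9
t 3.85 p [ 573.4 -179.8  189.4] F [ 0.5  0.4 -2.3] yaw -75.4 j6 1.01 open 0.604 ff 24.9
[-0.24 -0.05 13.34] [ 0.1 -0.1  0.2]
```

```bash
python3 -m creep '[{"offset":[-0.1,0,3],"delta_rot":[0,0,0]},{"offset":[-0.2,0,6],"delta_rot":[0,0,0]},{"offset":[-0.2,0,9],"delta_rot":[0,0,0]},{"offset":[-0.2,0,11],"delta_rot":[0,0,0]},{"offset":[-0.2,0,12.3],"delta_rot":[0,0,0]},{"offset":[-0.2,0,12.9],"delta_rot":[0,0,0]},{"offset":[-0.2,0,13.2],"delta_rot":[0,0,0]},{"offset":[-0.2,0,13.4],"delta_rot":[0,0,0]},{"offset":[-0.2,0,13.4],"delta_rot":[0,0,0]}]' && python3 plan.py 571.3 -180 54 -75.6
```

```text
time: 4.6
position: [0.5713, -0.1792, 0.0554]
ee_rot: [0.0, 0.992, 0.128, 0.001]
wrist_force: [0.2, 0.5, -2.0]
opening: 0.61
finger_force: 24.9
t 4.6 p [ 571.3 -179.2   55.4] F [ 0.2  0.5 -2. ] yaw -75.3 j6 1.01 open 0.61 ff 24.9
[-0.02  0.08  0.14] [ 0.  -0.1  0.3]
```

```bash
python3 -m creep '[{"offset":[0,0.08,0.1],"delta_rot":[0,0,0]},{"offset":[0,0.08,0.2],"delta_rot":[0,0,0]},{"offset":[0,0.08,0.2],"delta_rot":[0,0,0]}]' && python3 -m creep '[{"offset":[0,0,0],"delta_rot":[0,0,0]},{"offset":[0,0,0],"delta_rot":[0,0,0]},{"offset":[0,0,0],"delta_rot":[0,0,0]},{"offset":[0,0,0],"delta_rot":[0,0,0]}]' 0 && python3 -m creep '[{"offset":[0,0,-1],"delta_rot":[0,0,0]},{"offset":[0,0,-4],"delta_rot":[0,0,0]},{"offset":[0,0,-8],"delta_rot":[0,0,0]},{"offset":[0,0,-12],"delta_rot":[0,0,0]},{"offset":[0,0,-16],"delta_rot":[0,0,0]}]' && python3 plan.py 464.5 160 210 -16
```

```text
time: 4.85
position: [0.5718, -0.1803, 0.0545]
ee_rot: [0.0, 0.992, 0.127, 0.001]
wrist_force: [-2.4, 0.2, 7.9]
opening: 0.61
finger_force: 24.9
time: 5.18
position: [0.571, -0.1801, 0.0528]
ee_rot: [0.0, 0.992, 0.127, 0.0]
wrist_force: [-0.2, 0.1, 0.4]
opening: 0.872
finger_force: 0.0
time: 5.6
position: [0.5703, -0.1798, 0.2149]
ee_rot: [-0.0, 0.992, 0.127, -0.0]
wrist_force: [1.0, -1.1, -0.3]
opening: 1.005
finger_force: 0.0
t 5.6 p [ 570.3 -179.8  214.9] F [ 1.  -1.1 -0.3] yaw -75.4 j6 1.01 open 1.005 ff 0.0
[ -1.65 -35.55   0.5 ] [ -0.    0.  -59.4]
```

```bash
python3 - <<'E'
from plant import robot,cams
from h import *
for n in("scene","side"):
    p,d=cams.snapshot(n);P=cloud(d,cams.camera_info(n)).reshape(-1,3)
    for x,y,r,z0,z1 in((.571,-.18,.045,.098,.112),(.4645,.16,.05,.083,.097),(.444,.0775,.045,.09,.103)):
        Q=P[(np.hypot(P[:,0]-x,P[:,1]-y)<r)&(P[:,2]>z0)&(P[:,2]<z1)]
        if len(Q)>9:print(n,len(Q),cv2.minAreaRect(Q[:,:2].astype(np.float32)*1000),np.median(Q[:,2]).round(4))
E
```

```text
scene 438 ((570.1844482421875, -179.89076232910156), (57.40829849243164, 53.49678421020508), 14.014278411865234) 0.1042
scene 181 ((465.6057434082031, 159.25924682617188), (63.163291931152344, 62.75092697143555), 14.640803337097168) 0.0883
scene 343 ((444.2868957519531, 76.91844177246094), (59.353981018066406, 55.739219665527344), 23.98806381225586) 0.0953
side 414 ((568.63916015625, -179.33880615234375), (54.214271545410156, 55.62606430053711), 14.677861213684082) 0.1051
side 252 ((462.82867431640625, 160.49703979492188), (62.99470138549805, 62.5523796081543), 57.243133544921875) 0.0895
side 566 ((443.18145751953125, 77.99432373046875), (57.53755569458008, 57.53801727294922), 73.84186553955078) 0.0958
```

```bash
python3 -m creep '[{"offset":[-0.1,-2.5,0],"delta_rot":[0,0,-5]},{"offset":[-0.4,-6.5,0],"delta_rot":[0,0,-12]},{"offset":[-0.6,-10.5,0],"delta_rot":[0,0,-19]},{"offset":[-0.8,-14.5,0],"delta_rot":[0,0,-26]},{"offset":[-1,-18.5,0],"delta_rot":[0,0,-33]},{"offset":[-1.2,-22.5,0],"delta_rot":[0,0,-40]},{"offset":[-1.4,-26.5,0],"delta_rot":[0,0,-47]},{"offset":[-1.5,-30.5,0],"delta_rot":[0,0,-53]},{"offset":[-1.6,-34,0],"delta_rot":[0,0,-59]},{"offset":[-1.65,-35.5,0],"delta_rot":[0,0,-59.4]}]' && python3 plan.py 463.5 160 46 -16
```

```text
time: 6.53
position: [0.4635, 0.1625, 0.2127]
ee_rot: [-0.001, 0.796, 0.605, 0.0]
wrist_force: [0.8, -0.6, 0.7]
opening: 0.999
finger_force: 0.0
t 6.53 p [463.5 162.5 212.7] F [ 0.8 -0.6  0.7] yaw -15.5 j6 0.6 open 0.999 ff 0.0
[-0.26  0.08 16.67] [-0.  -0.   0.5]
```

```bash
python3 -m creep '[{"offset":[-0.1,0,3],"delta_rot":[0,0,0]},{"offset":[-0.2,0,6],"delta_rot":[0,0,0]},{"offset":[-0.2,0,9],"delta_rot":[0,0,0]},{"offset":[-0.2,0,12],"delta_rot":[0,0,0]},{"offset":[-0.2,0,14.5],"delta_rot":[0,0,0]},{"offset":[-0.2,0,16],"delta_rot":[0,0,0]},{"offset":[-0.2,0,16.5],"delta_rot":[0,0,0]},{"offset":[-0.2,0,16.5],"delta_rot":[0,0,0]}]' && python3 -m creep '[{"offset":[0,0,0],"delta_rot":[0,0,0]},{"offset":[0,0,0],"delta_rot":[0,0,0]},{"offset":[0,0,0],"delta_rot":[0,0,0]},{"offset":[0,0,0],"delta_rot":[0,0,0]},{"offset":[0,0,0],"delta_rot":[0,0,0]},{"offset":[0,0,0],"delta_rot":[0,0,0]},{"offset":[0,0,0],"delta_rot":[0,0,0]}]' 1 25; python3 plan.py 506 -197 228 -75.6
```

```text
time: 7.2
position: [0.4636, 0.1571, 0.0465]
ee_rot: [-0.0, 0.798, 0.602, -0.001]
wrist_force: [-0.1, -0.7, -0.1]
opening: 0.999
finger_force: 0.0
time: 7.78
position: [0.4648, 0.1576, 0.0484]
ee_rot: [0.0, 0.798, 0.602, 0.0]
wrist_force: [-3.6, 0.9, 7.8]
opening: 0.698
finger_force: 25.0
t 7.78 p [464.8 157.6  48.4] F [-3.6  0.9  7.8] yaw -16.0 j6 0.6 open 0.698 ff 25.0
[-32.96  13.72 -17.97] [ 0.  -0.1 59.6]
```

```bash
python3 -m creep '[{"offset":[0,0,-1.5],"delta_rot":[0,0,0]},{"offset":[0,0,-4.5],"delta_rot":[0,0,0]},{"offset":[0,0,-8],"delta_rot":[0,0,0]},{"offset":[0,0,-12],"delta_rot":[0,0,0]},{"offset":[-1,0.4,-15.5],"delta_rot":[0,0,2]},{"offset":[-3,1.2,-18],"delta_rot":[0,0,6]},{"offset":[-6,2.5,-18],"delta_rot":[0,0,11]},{"offset":[-9.5,4,-18],"delta_rot":[0,0,17]},{"offset":[-13,5.4,-18],"delta_rot":[0,0,23]},{"offset":[-16.5,6.9,-18],"delta_rot":[0,0,29]}]' && python3 plan.py 503.6 -197.5 225 -75.6
```

```text
time: 8.62
position: [0.485, -0.0217, 0.2279]
ee_rot: [0.0, 0.925, 0.381, 0.0]
wrist_force: [0.5, -0.3, -3.4]
opening: 0.701
finger_force: 25.0
t 8.62 p [485.  -21.7 227.9] F [ 0.5 -0.3 -3.4] yaw -45.2 j6 0.74 open 0.701 ff 25.0
[-11.06  13.78   0.29] [ 0.  -0.  30.4]
```

```bash
python3 -m creep '[{"offset":[-2,2.5,0],"delta_rot":[0,0,5]},{"offset":[-4.2,5.2,0],"delta_rot":[0,0,11]},{"offset":[-6.4,8,0],"delta_rot":[0,0,17]},{"offset":[-8.5,10.6,0],"delta_rot":[0,0,23]},{"offset":[-10.2,12.7,0],"delta_rot":[0,0,28]},{"offset":[-11.1,13.8,0],"delta_rot":[0,0,30.4]},{"offset":[-11.1,13.8,1],"delta_rot":[0,0,30.4]},{"offset":[-11.1,13.8,2.5],"delta_rot":[0,0,30.4]},{"offset":[-11.1,13.8,4],"delta_rot":[0,0,30.4]}]' && python3 plan.py 503.6 -197.5 55 -75.6
```

```text
time: 9.37
position: [0.5044, -0.1954, 0.1867]
ee_rot: [-0.0, 0.992, 0.128, 0.0]
wrist_force: [-0.1, 0.2, -2.9]
opening: 0.7
finger_force: 25.0
t 9.37 p [ 504.4 -195.4  186.7] F [-0.1  0.2 -2.9] yaw -75.3 j6 0.94 open 0.7 ff 25.0
[-0.13  0.19 13.17] [-0.  -0.   0.3]
```

```bash
python3 -m creep '[{"offset":[-0.1,0.1,3],"delta_rot":[0,0,0]},{"offset":[-0.1,0.1,6],"delta_rot":[0,0,0]},{"offset":[-0.1,0.1,9],"delta_rot":[0,0,0]},{"offset":[-0.1,0.1,11],"delta_rot":[0,0,0]},{"offset":[-0.1,0.1,12.3],"delta_rot":[0,0,0]},{"offset":[-0.1,0.1,12.9],"delta_rot":[0,0,0]},{"offset":[-0.1,0.1,13.2],"delta_rot":[0,0,0]},{"offset":[-0.1,0.1,13.4],"delta_rot":[0,0,0]},{"offset":[-0.1,0.1,13.4],"delta_rot":[0,0,0]}]' && python3 plan.py 503.6 -197.5 53 -75.6
```

```text
time: 10.12
position: [0.5044, -0.1971, 0.0541]
ee_rot: [0.0, 0.992, 0.128, 0.0]
wrist_force: [0.4, 0.2, -2.8]
opening: 0.696
finger_force: 25.0
t 10.12 p [ 504.4 -197.1   54.1] F [ 0.4  0.2 -2.8] yaw -75.3 j6 0.94 open 0.696 ff 25.0
[-0.09  0.01  0.11] [ 0.  -0.   0.3]
```

Lower 2 mm onto the floor, release, rise, and head for the jar.

```bash
python3 -m creep '[{"offset":[0,0,0.1],"delta_rot":[0,0,0]},{"offset":[0,0,0.2],"delta_rot":[0,0,0]},{"offset":[0,0,0.2],"delta_rot":[0,0,0]}]' && python3 -m creep '[{"offset":[0,0,0],"delta_rot":[0,0,0]},{"offset":[0,0,0],"delta_rot":[0,0,0]},{"offset":[0,0,0],"delta_rot":[0,0,0]},{"offset":[0,0,0],"delta_rot":[0,0,0]}]' 0 && python3 -m creep '[{"offset":[0,0,-1],"delta_rot":[0,0,0]},{"offset":[0,0,-4],"delta_rot":[0,0,0]},{"offset":[0,0,-8],"delta_rot":[0,0,0]},{"offset":[0,0,-12],"delta_rot":[0,0,0]},{"offset":[0,0,-15],"delta_rot":[0,0,0]}]' && python3 plan.py 443.8 77.5 200 -60
```

```text
time: 10.37
position: [0.5049, -0.1976, 0.0534]
ee_rot: [0.0, 0.992, 0.127, 0.001]
wrist_force: [-3.4, 3.7, 9.7]
opening: 0.701
finger_force: 25.0
time: 10.7
position: [0.5044, -0.1977, 0.0519]
ee_rot: [0.0, 0.992, 0.127, 0.0]
wrist_force: [0.2, -0.7, 0.5]
opening: 0.967
finger_force: 0.0
time: 11.12
position: [0.5046, -0.1977, 0.2054]
ee_rot: [0.001, 0.992, 0.127, 0.001]
wrist_force: [1.2, -0.1, -0.1]
opening: 0.997
finger_force: 0.0
t 11.12 p [ 504.6 -197.7  205.4] F [ 1.2 -0.1 -0.1] yaw -75.4 j6 0.94 open 0.997 ff 0.0
[  1.07 -28.17   0.5 ] [  0.1  -0.1 -15.4]
```

```bash
python3 -m creep '[{"offset":[0.1,-2.5,0],"delta_rot":[0,0,-2]},{"offset":[0.2,-6.5,0],"delta_rot":[0,0,-4]},{"offset":[0.4,-10.5,0],"delta_rot":[0,0,-6]},{"offset":[0.6,-14.5,0],"delta_rot":[0,0,-8]},{"offset":[0.7,-18.5,0],"delta_rot":[0,0,-10]},{"offset":[0.9,-22.5,0],"delta_rot":[0,0,-12]},{"offset":[1,-26,0],"delta_rot":[0,0,-14]},{"offset":[1.05,-28.2,0.5],"delta_rot":[0,0,-15.4]},{"offset":[1.05,-28.2,2],"delta_rot":[0,0,-15.4]},{"offset":[1.05,-28.2,4],"delta_rot":[0,0,-15.4]}]' && python3 plan.py 443.8 77.5 47 -60
```

```text
time: 11.95
position: [0.4439, 0.0797, 0.1631]
ee_rot: [0.0, 0.965, 0.261, 0.002]
wrist_force: [0.9, -0.6, 0.2]
opening: 0.998
finger_force: 0.0
t 11.95 p [443.9  79.7 163.1] F [ 0.9 -0.6  0.2] yaw -59.8 j6 1.22 open 0.998 ff 0.0
[-0.16  0.17 11.61] [ 0.1 -0.2  0.2]
```

```bash
python3 -m creep '[{"offset":[-0.1,0.1,3],"delta_rot":[0,0,0]},{"offset":[-0.1,0.1,6],"delta_rot":[0,0,0]},{"offset":[-0.1,0.1,9],"delta_rot":[0,0,0]},{"offset":[-0.1,0.1,11],"delta_rot":[0,0,0]},{"offset":[-0.1,0.1,11.6],"delta_rot":[0,0,0]},{"offset":[-0.1,0.1,11.6],"delta_rot":[0,0,0]}]' && python3 -m creep '[{"offset":[0,0,0],"delta_rot":[0,0,0]},{"offset":[0,0,0],"delta_rot":[0,0,0]},{"offset":[0,0,0],"delta_rot":[0,0,0]},{"offset":[0,0,0],"delta_rot":[0,0,0]},{"offset":[0,0,0],"delta_rot":[0,0,0]},{"offset":[0,0,0],"delta_rot":[0,0,0]},{"offset":[0,0,0],"delta_rot":[0,0,0]}]' 1 30; python3 plan.py 437.6 -214.3 190 -75.6
```

```text
time: 12.45
position: [0.4416, 0.0765, 0.0448]
ee_rot: [-0.0, 0.966, 0.259, -0.001]
wrist_force: [-0.1, 0.2, 0.4]
opening: 1.001
finger_force: 0.0
time: 13.03
position: [0.4434, 0.0766, 0.0465]
ee_rot: [0.0, 0.966, 0.259, 0.001]
wrist_force: [-1.2, -1.6, 8.6]
opening: 0.671
finger_force: 30.0
t 13.03 p [443.4  76.6  46.5] F [-1.2 -1.6  8.6] yaw -59.9 j6 1.21 open 0.671 ff 30.0
[-15.05  24.9  -14.35] [ 0.  -0.1 15.7]
```

```bash
python3 -m creep '[{"offset":[0,0,-1.5],"delta_rot":[0,0,0]},{"offset":[0,0,-4.5],"delta_rot":[0,0,0]},{"offset":[0,0,-8],"delta_rot":[0,0,0]},{"offset":[0,0,-12],"delta_rot":[0,0,0]},{"offset":[-1,1.6,-14.5],"delta_rot":[0,0,1]},{"offset":[-2.5,4.1,-15],"delta_rot":[0,0,3]},{"offset":[-4.3,7.1,-15],"delta_rot":[0,0,5]},{"offset":[-6.2,10.3,-15],"delta_rot":[0,0,7]},{"offset":[-8.1,13.5,-15],"delta_rot":[0,0,9]},{"offset":[-10,16.6,-15],"delta_rot":[0,0,11]}]' && python3 -m creep '[{"offset":[-1.8,2.8,0],"delta_rot":[0,0,2]},{"offset":[-3.4,5.4,0],"delta_rot":[0,0,4]},{"offset":[-4.2,6.8,0],"delta_rot":[0,0,4.7]},{"offset":[-4.2,6.8,0],"delta_rot":[0,0,4.7]},{"offset":[-4.2,6.8,0],"delta_rot":[0,0,4.7]}]' && python3 plan.py 437.6 -214.3 53 -75.6
```

```text
time: 13.87
position: [0.4383, -0.1186, 0.1956]
ee_rot: [-0.0, 0.986, 0.165, -0.0]
wrist_force: [2.1, 0.9, -3.6]
opening: 0.671
finger_force: 30.0
time: 14.28
position: [0.4208, -0.1954, 0.1953]
ee_rot: [-0.0, 0.992, 0.124, -0.0]
wrist_force: [0.3, -0.0, -4.2]
opening: 0.668
finger_force: 30.0
t 14.28 p [ 420.8 -195.4  195.3] F [ 0.3 -0.  -4.2] yaw -75.8 j6 0.88 open 0.668 ff 30.0
[ 1.17  2.25 14.22] [-0.1  0.  -0.2]
```

```bash
python3 -m creep '[{"offset":[0.6,1.2,0],"delta_rot":[0,0,0]},{"offset":[1.2,2.25,0],"delta_rot":[0,0,0]},{"offset":[1.2,2.25,2],"delta_rot":[0,0,0]},{"offset":[1.2,2.25,5],"delta_rot":[0,0,0]},{"offset":[1.2,2.25,7],"delta_rot":[0,0,0]},{"offset":[1.2,2.25,8],"delta_rot":[0,0,0]},{"offset":[1.2,2.25,8],"delta_rot":[0,0,0]}]' && python3 plan.py 437.6 -214.3 52.5 -75.6
```

```text
time: 14.87
position: [0.4382, -0.213, 0.1136]
ee_rot: [-0.001, 0.992, 0.125, -0.002]
wrist_force: [-0.7, 0.2, -3.4]
opening: 0.668
finger_force: 30.0
t 14.87 p [ 438.2 -213.   113.6] F [-0.7  0.2 -3.4] yaw -75.6 j6 0.86 open 0.668 ff 30.0
[-0.07  0.12  6.11] [-0.1  0.2  0. ]
```

```bash
python3 -m creep '[{"offset":[0,0.1,2],"delta_rot":[0,0,0]},{"offset":[0,0.1,4],"delta_rot":[0,0,0]},{"offset":[0,0.1,5.3],"delta_rot":[0,0,0]},{"offset":[0,0.1,5.8],"delta_rot":[0,0,0]},{"offset":[0,0.1,6.1],"delta_rot":[0,0,0]},{"offset":[0,0.1,6.2],"delta_rot":[0,0,0]},{"offset":[0,0.1,6.3],"delta_rot":[0,0,0]},{"offset":[0,0.1,6.3],"delta_rot":[0,0,0]}]' && python3 plan.py 437.6 -214.3 51.5 -75.6
```

```text
time: 15.53
position: [0.4397, -0.2152, 0.0534]
ee_rot: [0.0, 0.992, 0.125, 0.001]
wrist_force: [0.4, -0.3, -4.2]
opening: 0.668
finger_force: 30.0
t 15.53 p [ 439.7 -215.2   53.4] F [ 0.4 -0.3 -4.2] yaw -75.7 j6 0.86 open 0.668 ff 30.0
[-0.19 -0.14  0.19] [ 0.1 -0.1 -0.1]
```

```bash
python3 -m creep '[{"offset":[-0.1,-0.1,0.1],"delta_rot":[0,0,0]},{"offset":[-0.1,-0.1,0.25],"delta_rot":[0,0,0]},{"offset":[-0.1,-0.1,0.3],"delta_rot":[0,0,0]},{"offset":[-0.1,-0.1,0.3],"delta_rot":[0,0,0]}]' && python3 -m creep '[{"offset":[0,0,0],"delta_rot":[0,0,0]},{"offset":[0,0,0],"delta_rot":[0,0,0]},{"offset":[0,0,0],"delta_rot":[0,0,0]},{"offset":[0,0,0],"delta_rot":[0,0,0]}]' 0 && python3 -m creep '[{"offset":[0,0,-1],"delta_rot":[0,0,0]},{"offset":[0,0,-4],"delta_rot":[0,0,0]},{"offset":[0,0,-8],"delta_rot":[0,0,0]},{"offset":[0,0,-12],"delta_rot":[0,0,0]},{"offset":[0,0,-16],"delta_rot":[0,0,0]}]' && python3 -m creep '[{"offset":[0,-3,0],"delta_rot":[0,0,-5]},{"offset":[0,-7,0],"delta_rot":[0,0,-12]},{"offset":[0,-11,0],"delta_rot":[0,0,-19]},{"offset":[0,-15,0],"delta_rot":[0,0,-26]},{"offset":[0,-19,0],"delta_rot":[0,0,-33]}]' 1 && python3 plan.py 574.7 292.5 150 -16
python3 - <<'E'
from plant import robot,cams
from h import *
for n in("scene","side"):
    p,d=cams.snapshot(n);P=cloud(d,cams.camera_info(n)).reshape(-1,3)
    cv2.imwrite(f"pics/{n}1.png",p)
    for x,y,r,z0,z1 in((.571,-.18,.045,.098,.112),(.5055,-.197,.04,.088,.1),(.438,-.214,.04,.097,.107)):
        Q=P[(np.hypot(P[:,0]-x,P[:,1]-y)<r)&(P[:,2]>z0)&(P[:,2]<z1)]
        if len(Q)>9:print(n,len(Q),cv2.minAreaRect(Q[:,:2].astype(np.float32)*1000),np.median(Q[:,2]).round(4))
E
```

```text
time: 15.87
position: [0.4382, -0.2144, 0.0514]
ee_rot: [0.0, 0.992, 0.125, 0.0]
wrist_force: [-6.1, 2.1, 20.4]
opening: 0.669
finger_force: 30.0
time: 16.2
position: [0.438, -0.2143, 0.0497]
ee_rot: [0.0, 0.992, 0.125, 0.0]
wrist_force: [-0.0, -0.1, -0.4]
opening: 0.935
finger_force: 0.0
time: 16.62
position: [0.4372, -0.2139, 0.2119]
ee_rot: [-0.0, 0.992, 0.125, -0.0]
wrist_force: [1.3, 0.2, -0.6]
opening: 0.999
finger_force: 0.0
time: 17.03
position: [0.3899, -0.0287, 0.2103]
ee_rot: [0.0, 0.915, 0.404, 0.0]
wrist_force: [1.0, 0.9, -0.6]
opening: 0.658
finger_force: 0.0
t 17.03 p [389.9 -28.7 210.3] F [ 1.   0.9 -0.6] yaw -42.4 j6 0.66 open 0.658 ff 0.0
[36.18 -8.    6.05] [  0.   -0.  -26.4]
scene 444 ((571.4757690429688, -179.57968139648438), (56.03933334350586, 53.83247375488281), 14.514942169189453) 0.1042
scene 161 ((506.3583984375, -195.08395385742188), (63.339820861816406, 67.25043487548828), 65.324462890625) 0.0936
scene 307 ((439.685302734375, -213.2971649169922), (56.63912582397461, 58.20120620727539), 59.53409957885742) 0.1003
side 416 ((564.4637451171875, -180.83338928222656), (63.525901794433594, 59.21194839477539), 14.39243221282959) 0.1048
side 182 ((504.8082580566406, -195.7340850830078), (60.65436553955078, 64.3600082397461), 5.309760570526123) 0.0941
side 245 ((444.8074645996094, -207.93446350097656), (41.28287124633789, 57.48189163208008), 32.633460998535156) 0.1012
```

View pics/side1.png

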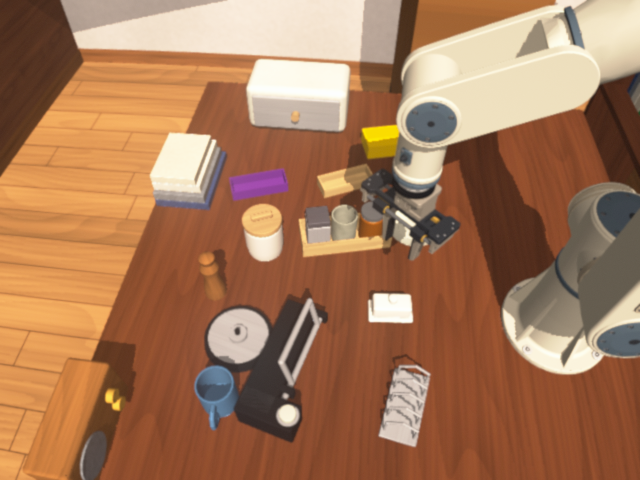

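The picture shows all three things upright in the caddy, at (318,225), (344,222) and (372,220), with the bystanders untouched. Next is the button.

```bash
python3 -m creep '[{"offset":[2.5,-0.5,0],"delta_rot":[0,0,-3]},{"offset":[6.5,-1.4,0],"delta_rot":[0,0,-6]},{"offset":[10.5,-2.3,0],"delta_rot":[0,0,-9]},{"offset":[14.5,-3.2,0],"delta_rot":[0,0,-12]},{"offset":[18.5,-4.1,0],"delta_rot":[0,0,-15]},{"offset":[22.5,-5,0],"delta_rot":[0,0,-18]},{"offset":[26.5,-5.9,0],"delta_rot":[0,0,-21]},{"offset":[30.5,-6.8,0],"delta_rot":[0,0,-24]},{"offset":[34,-7.5,0],"delta_rot":[0,0,-26.4]},{"offset":[36.2,-8,0],"delta_rot":[0,0,-26.4]}]' && python3 -m creep '[{"offset":[0,0,0],"delta_rot":[0,0,0]},{"offset":[0,0,0],"delta_rot":[0,0,0]},{"offset":[0,0,0],"delta_rot":[0,0,0]}]' && python3 plan.py 574.7 292.5 100 -16
```

```text
time: 17.97
position: [0.5791, 0.293, 0.2098]
ee_rot: [0.0, 0.799, 0.601, 0.001]
wrist_force: [-1.3, -0.6, 0.2]
opening: 0.004
finger_force: 0.0
time: 18.22
position: [0.5769, 0.2893, 0.2095]
ee_rot: [0.0, 0.8, 0.6, -0.001]
wrist_force: [-0.7, -0.8, 0.2]
opening: 0.005
finger_force: 0.0
t 18.22 p [576.9 289.3 209.5] F [-0.7 -0.8  0.2] yaw -16.3 j6 0.75 open 0.005 ff 0.0
[ 0.26 -0.29 10.95] [-0.   0.1 -0.3]
```

```bash
python3 -m creep '[{"offset":[0.25,-0.3,3],"delta_rot":[0,0,0]},{"offset":[0.25,-0.3,6.5],"delta_rot":[0,0,0]},{"offset":[0.25,-0.3,9.5],"delta_rot":[0,0,0]},{"offset":[0.25,-0.3,11],"delta_rot":[0,0,0]},{"offset":[0.25,-0.3,11.9],"delta_rot":[0,0,0]},{"offset":[0.25,-0.3,12.3],"delta_rot":[0,0,0]},{"offset":[0.25,-0.3,12.6],"delta_rot":[0,0,0]},{"offset":[0.25,-0.3,12.8],"delta_rot":[0,0,0]},{"offset":[0.25,-0.3,12.8],"delta_rot":[0,0,0]}]' && python3 -m creep '[{"offset":[0,0,-1],"delta_rot":[0,0,0]},{"offset":[0,0,-4],"delta_rot":[0,0,0]},{"offset":[0,0,-8],"delta_rot":[0,0,0]},{"offset":[0,0,-12],"delta_rot":[0,0,0]},{"offset":[0,0,-12],"delta_rot":[0,0,0]},{"offset":[0,0,-12],"delta_rot":[0,0,0]}]' 
python3 - <<'E'
from plant import robot,cams
from h import *
p,d=cams.snapshot("scene");cv2.imwrite("pics/s2.png",cv2.resize(p[150:400,330:630],None,fx=2.5,fy=2.5))
for n in("scene","side"):
    p,d=cams.snapshot(n);P=cloud(d,cams.camera_info(n)).reshape(-1,3)
    a=np.radians(-16);D=P[:,:2]-[.4763,.1778];X=D@[np.cos(a),np.sin(a)];Y=D@[-np.sin(a),np.cos(a)]
    m=(abs(Y)<.06)&(X>-.03)&(X<.06)&(P[:,2]>.03)&(P[:,2]<.09)
    Q=np.c_[X,Y,P[:,2]][m];print(n,len(Q),Q.mean(0) if len(Q) else 0, Q.max(0) if len(Q) else 0, Q.min(0) if len(Q) else 0)
    m=(abs(Y)<.06)&(X>.07)&(X<.13)&(P[:,2]>.1)&(P[:,2]<.16);print("up",m.sum())
E
python3 plan.py 477 177 130 -16
```

```text
time: 18.97
position: [0.5755, 0.2933, 0.0827]
ee_rot: [0.0, 0.8, 0.6, 0.0]
wrist_force: [-1.9, -3.1, 4.7]
opening: 0.004
finger_force: 2.1
time: 19.47
position: [0.5771, 0.2949, 0.206]
ee_rot: [0.001, 0.8, 0.6, 0.004]
wrist_force: [0.4, -0.2, 0.0]
opening: 0.005
finger_force: 0.0
scene 258 [0.00640992 0.0006189  0.04772014] [0.01225658 0.05993469 0.05587031] [-0.00245353 -0.0597506   0.03828822]
up 0
side 115 [ 0.0027726  -0.03695502  0.05029516] [ 0.00943102 -0.01512205  0.05509085] [-0.00322898 -0.05948179  0.04492676]
up 0
t 19.62 p [574.4 293.4 200.8] F [ 0.8  0.5 -0.4] yaw -16.3 j6 0.75 open 0.002 ff 0.0
[-13.9   -6.08   7.1 ] [-0.1  0.  -0.3]
```

View pics/s2.png

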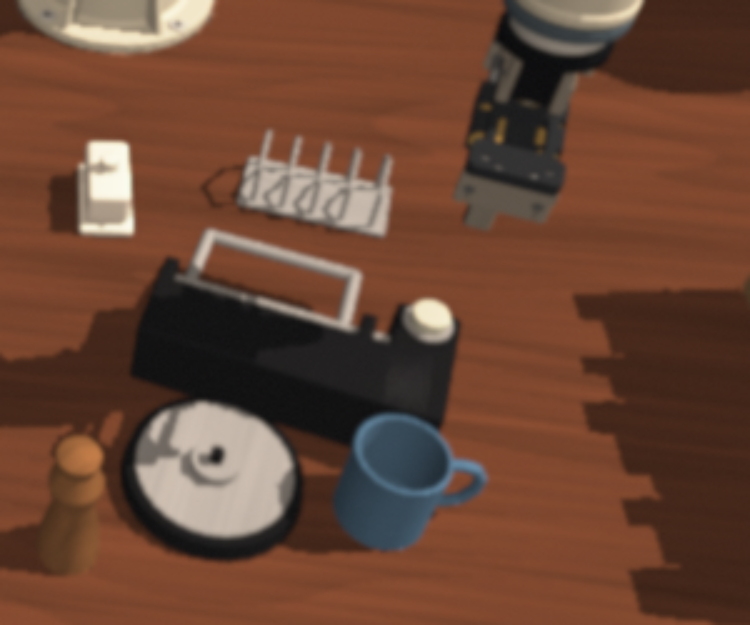

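The lever is fully dropped (bar from (210,235) to (355,275) in the crop), and the depth puts the bar at kettle x≈2, z≈45 mm as expected. Next I move over the bar with a half-open gripper.

```bash
python3 -m creep '[{"offset":[-3,-1.3,0],"delta_rot":[0,0,0]},{"offset":[-6.5,-2.8,1],"delta_rot":[0,0,0]},{"offset":[-10,-4.3,3],"delta_rot":[0,0,0]},{"offset":[-12.8,-5.5,5],"delta_rot":[0,0,0]},{"offset":[-13.9,-5.9,7],"delta_rot":[0,0,-0.3]},{"offset":[-13.9,-5.9,8],"delta_rot":[0,0,-0.3]},{"offset":[-13.9,-5.9,8],"delta_rot":[0,0,-0.3]},{"offset":[-13.9,-5.9,8],"delta_rot":[0,0,-0.3]}]' 0.5 && python3 plan.py 478.7 177.1 26 -16
```

```text
time: 20.28
position: [0.4801, 0.1773, 0.1212]
ee_rot: [-0.0, 0.798, 0.602, -0.0]
wrist_force: [0.3, 1.4, -0.1]
opening: 0.504
finger_force: 0.0
t 20.28 p [480.1 177.3 121.2] F [ 0.3  1.4 -0.1] yaw -16.0 j6 0.63 open 0.504 ff 0.0
[-0.06 -0.13  9.52] [-0.  0.  0.]
```

```bash
python3 -m creep '[{"offset":[0,-0.1,3],"delta_rot":[0,0,0]},{"offset":[0,-0.1,6],"delta_rot":[0,0,0]},{"offset":[0,-0.1,8],"delta_rot":[0,0,0]},{"offset":[0,-0.1,9],"delta_rot":[0,0,0]},{"offset":[0,-0.1,9.5],"delta_rot":[0,0,0]},{"offset":[0,-0.1,9.5],"delta_rot":[0,0,0]},{"offset":[0,-0.1,9.5],"delta_rot":[0,0,0]}]' && python3 -m creep '[{"offset":[0,0,0],"delta_rot":[0,0,0]},{"offset":[0,0,0],"delta_rot":[0,0,0]},{"offset":[0,0,0],"delta_rot":[0,0,0]},{"offset":[0,0,0],"delta_rot":[0,0,0]},{"offset":[0,0,0],"delta_rot":[0,0,0]},{"offset":[0,0,0],"delta_rot":[0,0,0]}]' 1 8; python3 plan.py
python3 - <<'E'
import numpy as np
for t in [1.95,1.8,1.65,1.5,1.35,1.2,1.05,.9,.75,.6,.45,.3,.15,0]:
    a=t-.2; print(t,np.round([8.5*(np.sin(1.75)-np.sin(a)),-8.5*(np.cos(a)-np.cos(1.75))],2))
E
```

```text
time: 20.87
position: [0.4796, 0.1776, 0.0274]
ee_rot: [0.0, 0.798, 0.602, 0.001]
wrist_force: [0.9, 0.5, 0.6]
opening: 0.499
finger_force: 0.0
time: 21.37
position: [0.4796, 0.1768, 0.0271]
ee_rot: [0.001, 0.798, 0.602, 0.001]
wrist_force: [4.7, -3.2, 0.9]
opening: 0.125
finger_force: 8.0
t 21.37 p [479.6 176.8  27.1] F [ 4.7 -3.2  0.9] yaw -15.9 j6 0.63 open 0.125 ff 8.0
1.95 [ 0. -0.]
1.8 [-0.13 -1.27]
1.65 [-0.07 -2.54]
1.5 [ 0.17 -3.79]
1.35 [ 0.61 -4.99]
1.2 [ 1.21 -6.11]
1.05 [ 1.98 -7.12]
0.9 [ 2.89 -8.02]
0.75 [ 3.92 -8.76]
0.6 [ 5.05 -9.34]
0.45 [ 6.26 -9.75]
0.3 [ 7.52 -9.97]
0.15 [  8.79 -10.  ]
0 [10.05 -9.85]
```

The bar is gripped (opening 11.5 mm). Now I swing it up along its arc.

```bash
python3 -m creep '[{"offset":[0,-0.13,-1.27],"delta_rot":[0,0,0]},{"offset":[0,-0.07,-2.54],"delta_rot":[0,0,0]},{"offset":[0,0.17,-3.79],"delta_rot":[0,0,0]},{"offset":[0,0.61,-4.99],"delta_rot":[0,0,0]},{"offset":[0,1.21,-6.11],"delta_rot":[0,0,0]},{"offset":[0,1.98,-7.12],"delta_rot":[0,0,0]},{"offset":[0,2.89,-8.02],"delta_rot":[0,0,0]},{"offset":[0,3.92,-8.76],"delta_rot":[0,0,0]},{"offset":[0,5.05,-9.34],"delta_rot":[0,0,0]}]' && python3 -m creep '[{"offset":[0,1.2,-0.41],"delta_rot":[0,0,0]},{"offset":[0,2.45,-0.63],"delta_rot":[0,0,0]},{"offset":[0,3.7,-0.66],"delta_rot":[0,0,0]},{"offset":[0,4.9,-0.51],"delta_rot":[0,0,0]},{"offset":[0,4.9,-0.51],"delta_rot":[0,0,0]},{"offset":[0,4.9,-0.51],"delta_rot":[0,0,0]}]'; python3 plan.py 574.2 149.7 124.6 -16
```

```text
time: 22.12
position: [0.5275, 0.1633, 0.1207]
ee_rot: [-0.0, 0.799, 0.602, 0.0]
wrist_force: [-0.7, 3.7, 0.7]
opening: 0.127
finger_force: 8.0
time: 22.62
position: [0.5757, 0.1491, 0.1249]
ee_rot: [0.0, 0.799, 0.602, 0.0]
wrist_force: [0.8, 0.1, 4.2]
opening: 0.129
finger_force: 8.0
t 22.62 p [575.7 149.1 124.9] F [0.8 0.1 4.2] yaw -16.0 j6 0.53 open 0.129 ff 8.0
[ 0.01 -0.16  0.03] [ 0.1 -0.   0. ]
```

```bash
python3 -m creep '[{"offset":[0,0.1,0.02],"delta_rot":[0,0,0]},{"offset":[0,0.2,0.03],"delta_rot":[0,0,0]},{"offset":[0,0.2,0.03],"delta_rot":[0,0,0]}]' && python3 -m creep '[{"offset":[0,0,0],"delta_rot":[0,0,0]},{"offset":[0,0,0],"delta_rot":[0,0,0]},{"offset":[0,0,0],"delta_rot":[0,0,0]},{"offset":[0,0,0],"delta_rot":[0,0,0]}]' 0.6 && python3 -m creep '[{"offset":[0,0,-1],"delta_rot":[0,0,0]},{"offset":[0,0,-3],"delta_rot":[0,0,0]},{"offset":[0,0,-6],"delta_rot":[0,0,0]},{"offset":[0,0,-9],"delta_rot":[0,0,0]},{"offset":[0,0,-12],"delta_rot":[0,0,0]},{"offset":[0,-4,-12],"delta_rot":[0,0,0]},{"offset":[0,-8,-12],"delta_rot":[0,0,0]},{"offset":[0,-12,-12],"delta_rot":[0,0,0]},{"offset":[0,-15,-12],"delta_rot":[0,0,0]},{"offset":[0,-15,-12],"delta_rot":[0,0,0]}]'
python3 - <<'E'
from plant import robot,cams
from h import *
for n in("scene","side"):
    p,d=cams.snapshot(n);P=cloud(d,cams.camera_info(n)).reshape(-1,3);cv2.imwrite(f"pics/{n}3.png",p)
    Q=P[(np.hypot(P[:,0]-.59,P[:,1]-.15)<.12)&(P[:,2]>.12)&(P[:,2]<.16)]
    print(n,cv2.minAreaRect(Q[:,:2].astype(np.float32)*1000),np.median(Q[:,2]))
E
```

```text
time: 22.87
position: [0.5763, 0.1489, 0.1248]
ee_rot: [-0.0, 0.798, 0.602, -0.0]
wrist_force: [0.0, 0.8, 4.4]
opening: 0.128
finger_force: 8.0
time: 23.2
position: [0.5756, 0.1488, 0.1243]
ee_rot: [-0.0, 0.798, 0.602, -0.001]
wrist_force: [0.1, -0.2, 0.1]
opening: 0.39
finger_force: 0.0
time: 24.03
position: [0.4269, 0.1907, 0.2453]
ee_rot: [-0.001, 0.798, 0.603, -0.001]
wrist_force: [0.1, 0.3, -1.1]
opening: 0.395
finger_force: 0.0
scene ((577.8779296875, 149.71322631835938), (151.6883087158203, 15.272812843322754), 74.51237487792969) 0.14617272985299418
side ((573.458251953125, 150.7249755859375), (153.32020568847656, 17.027090072631836), 74.44878387451172) 0.1477198049283875
```

View pics/scene3.png

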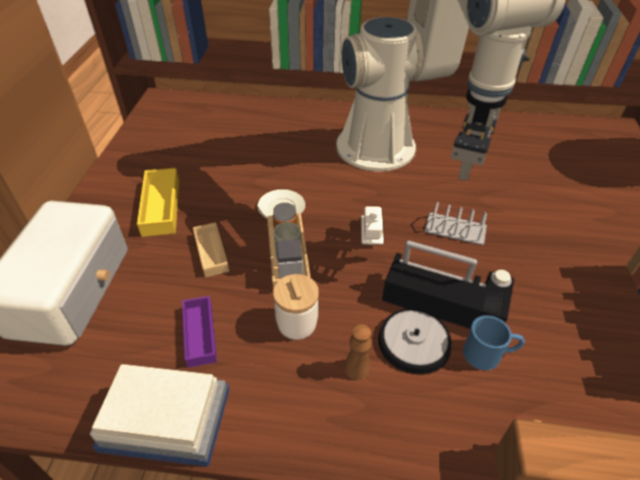

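The lever bar is back at its original pose (440,258). The three things stand in the caddy around (287,240), the bystanders are unmoved, and the arm is clear.

```bash
python3 -c "
from plant import robot
print(robot.sign_off())"
```

```text
the job is handed in; nothing more can be done
None
```

The jam jar, tea tin and cup stand upright on the caddy's floor, the button press dropped the lever fully, and the lever is back up at its stop; I handed the job in at about 24 s with the bystanders where they were.

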